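# Fit a fresh gas filter in its bayonet port and hold it down for the purge

## Task

The free port of the gas filter base needs its fresh filter (the one with the green band; leave the spent brown-banded one and the other things alone). Lift the red dust cover off the port by its knob and set it down right way up on the bench, then put the fresh filter into the port with its lugs in the two notches, push it right down against the spring and turn it clockwise, about a quarter turn, to the stop. Do not let go at the end: finish still gripping the filter and keeping it pressed right down at the stop, because the purge vent stays open only while it is held down.

Things in the scene. Friction and masses are not known exactly. Their poses are not given: they have to be found in the camera images.
- filter_base: fixed grey block 84 x 220 x 16 mm with two round aluminium ports, 66 mm wide, 46 mm high, in a row along its y. Origin: on the axis of the FREE port (under the red cover), at bench height; z up. Block: 42 mm either way in x, y from -47 to +172 mm. Two stiff copper lines 5 mm thick run from it along +x to the bench's back edge.
- blue_filter_top (a point): top of the blue-banded filter fixed in the base's other port (at base x 0, y +125 mm), 139 mm above the bench; it is locked, its grip bar along the base's y.
- port_rim (a point): centre of the free port's mouth, at the rim, 46 mm above the bench; axes as filter_base. Bore 37.4 mm wide. Two opposite notches 15 mm wide in the 6 mm thick lip reach 25.5 mm from the axis, each with a white dot on the rim. The line through them points 10 degrees clockwise (from above) from the base's x axis.
- port_lock (a point): point on the free port's axis 10 mm below the rim, where the lugs turn under the lip: clockwise only (from above), 80 degrees from the notches to the stop, where lugs and grip bar lie along the base's y (white lines on the rim). About 20 to 60 degrees on, a ridge 3 mm deep hangs under the lip: it is passed only with the foot 20 mm or more below the rim.
- port_valve (a joint): spring plunger in the free port, pushed down by the filter's foot, metres: 0 = up (its steel face, 30 mm wide, 12 mm below the rim), 0.012 = filter fully down, collar on the rim. Spring 2 N up at 0, 10.5 N at 0.012. A locked filter that is not held down is lifted to about 0.005, its lugs against the lip.
- dust_cover: red plastic dust cover, 76 mm across, 60 g, lying loosely over the free port's rim; lifts straight off. Origin: centre of the underside of its skirt (37 mm above the bench on the port, 0 on the bench). Skirt 9 mm deep, top face at z = 13 mm, round knob 20 mm across from z = 13 to 39 mm.
- cover_knob (a point): point in the dust cover's knob, on its axis, 31 mm above the skirt's underside.
- fresh_filter: fresh filter: white cartridge with GREEN band, grey end cap, 112 mm high, 100 to 200 g. Origin: centre of the foot's underside, z up. Foot 34 mm wide, 25 at the underside; two opposite lugs along +x and -x, 10 mm wide, reach 23.5 mm from the axis at z 6 to 11 mm. Collar 50 mm wide, underside at z 24 mm: it stops on the rim. Body 44 wide.
- fresh_grip (a point): point on the fresh filter's axis in its grip bar, 104 mm above the foot. The bar is 40 mm long along the filter's x (in line with the lugs), 14 mm thick along y, from z = 88 mm (top of the grey end cap, 46 mm wide) to 112 mm. Turning the filter by 180 degrees changes nothing.
- spent_filter: spent filter, same shape but with a BROWN band, standing upright on the bench; to be left alone. Origin: centre of the underside of its foot.
- dropper_bottle: brown dropper bottle with black bulb, 33 mm across, 102 mm high, to be left alone; origin centre of underside.
- beaker: empty beaker, 73 mm across, 96 mm high, to be left alone; origin centre of underside.
- tape_roll: roll of yellowish tape lying flat, 96 mm across, 25 mm high, to be left alone; origin centre of underside.
Things that resemble listed ones, but are neither listed nor needed, are in the scene too. Leave any yellow look-alike of the fresh_filter alone. What is shaped like the dust_cover but blue is not meant.

How it is judged (in metres and radians):
On the way, in this order (a step that is already met when the one before it is completed fails the run):
1. the dust cover is brought down to the bench in the fingers, not dropped (contact force between the fingers and dust_cover above 0.5 N and height (world z) of dust_cover below 0.014 m and horizontal distance between dust_cover and filter_base above 0.075 m), for 0.02 s.
2. the dust cover lies right way up on the bench, let go (height (world z) of dust_cover below 0.005 m and angle between dust_cover's own z axis and vertical below 0.12 rad and horizontal distance between dust_cover and filter_base above 0.075 m and contact force between the fingers and dust_cover below 0.2 N and linear speed of dust_cover below 0.02 m/s), for 0.2 s.
3. the fresh filter is lifted in the fingers (height (world z) of fresh_filter above 0.025 m and contact force between the fingers and fresh_filter above 1 N), for 0.1 s.
4. the fresh filter is pushed down in the port with its lugs still below the notches (x of fresh_filter in the frame of filter_base between -0.004 and 0.004 m and y of fresh_filter in the frame of filter_base between -0.004 and 0.004 m and angle between fresh_filter's own z axis and vertical below 0.08 rad and value of joint port_valve above 0.008 m and angle between the x axis of fresh_filter and the y axis of filter_base, either way round above 1.1 rad), for 0.05 s.
At the end, for the whole second after the job is handed in: Green filter in the free port (within 4 mm, upright within 4.5 deg), at the stop (bar within 9 deg of the base's y), gripped (over 3 N) and pressed down (port_valve over 0.009, foot 20.5 mm or more below the rim), still; cover right way up on the bench, over 75 mm from the port axis, still (height (world z) of dust_cover below 0.005 m and angle between dust_cover's own z axis and vertical below 0.12 rad and horizontal distance between dust_cover and filter_base above 0.075 m and linear speed of each of dust_cover, fresh_filter below 0.02 m/s and x of fresh_filter in the frame of filter_base between -0.004 and 0.004 m and y of fresh_filter in the frame of filter_base between -0.004 and 0.004 m and angle between fresh_filter's own z axis and vertical below 0.08 rad and value of joint port_valve above 0.009 m and z of fresh_filter in the frame of filter_base below 0.0255 m and angle between the x axis of fresh_filter and the y axis of filter_base, either way round below 0.16 rad and contact force between the fingers and fresh_filter above 3 N); the arm keeps its last pose, push and grip.
It fails at once if the spent filter is moved more than 20 mm or tipped (distance of spent_filter from where it was at the start of the episode above 0.02 m or angle between spent_filter's own z axis and vertical above 0.3 rad).
It fails at once if the dropper bottle is moved more than 20 mm or tipped (distance of dropper_bottle from where it was at the start of the episode above 0.02 m or angle between dropper_bottle's own z axis and vertical above 0.3 rad).
It fails at once if the beaker is moved more than 20 mm or tipped (distance of beaker from where it was at the start of the episode above 0.02 m or angle between beaker's own z axis and vertical above 0.3 rad).
It fails at once if the tape roll is moved more than 20 mm or tipped (distance of tape_roll from where it was at the start of the episode above 0.02 m or angle between tape_roll's own z axis and vertical above 0.3 rad).
It also fails if it takes over 72 s, if anything falls off the work surface, if the arm or the gripper's body presses on something with over 40 N, if the wrist force passes 120 N, or if a joint passes its speed limit or range.

## Robot

A 6-joint arm with a two-finger parallel gripper is mounted at the origin on the work surface; the furniture and walls round the work are solid. World frame = base frame: x ahead of the robot, y to its left, z up, the work surface at z = 0. Lengths are in mm, angles in rad, forces in N, time in s.
With the tool pointing down it reaches from about 350 to 875 mm from the base axis. Payload 4.2 kg.
Tool frame: the origin (TCP) lies at the very end of the fingers, on their centre line; the grasp point (between the pads) lies 19 mm behind it; z points along the fingers, y is the line along which they close (so a half turn about z gives the same grasp; the last joint's range is limited). The gripper opens to 85 mm and grips with 20 to 120 N. Pads are 22 mm wide; open, the fingers measure 114 mm over their backs; the gripper's body (76 mm by 85 mm) begins 54 mm behind the grasp point. The pads swing forward as they close: fully open they stand 13 mm farther back than shut.
Start: joints at [0.259, 0.385, 0.008, 0, -1.194, -0.259], TCP at [624.979, 0.025, 231.312] pointing down, gripper open.
Joint ranges: [-3.14, 3.14], [-1.21, 2.06], [-1.07, 1.41], [-3.16, 2.05], [-2.99, -0.16], [-3.1, 3.1]. Speed limits (rad/s): [2.79, 2.79, 3.14, 3.14, 3.14, 3.14].

## Interface

Orientations are given as a unit quaternion [x, y, z, w].
In Python, from bench import read_state, get_image, camera_model, job_done gives the robot as it stands.
- The arm moves only by the shell command python3 -m handwheel 'ROWS'. ROWS is JSON, a list of rows, each a list of 7 numbers: the shift along the tool's x, y, z in m, then the turn, a rotation vector about the tool's x, y, z in rad, then the gripper's target within -1 to 1 (fully open at 1, half-way at 0, shut at -1). In form: [[dx, dy, dz, wx, wy, wz, jaw], ...]. A call has 1 to 10 rows; each row is the pose to reach, as a shift and turn from the pose commanded when the call began, along the tool's axes at that moment; what a row does not reach only later rows make up. A row lasts 1/8 s, in which the tool goes at most 62.5 mm and 10.7 degrees, less where a joint would pass 70% of its speed; a pose out of reach is approached as far as the arm can. A call with a gripper value outside its range is refused whole. The fingers move at their own pace and stop on an object; the grip force is fixed at half the most. Time passes only in rows, so rows that repeat a pose let the fingers close. It gives the time, the measured TCP pose, the force, the opening and the grip force at its end, in the units of the state.
- read_state(): the state, without advancing time (a new reading comes with each control period).
- get_image(name): name is "side" or "top"; returns (picture, depth): 480x640x3 uint8, blue, green, red; 480x640 float32, mm along the optical axis (not along the pixel's ray), 0 where there is no reading.
- camera_model(name): a dict with "K" (3x3 intrinsics, pixels), "dist" ([k1, k2, p1, p2, k3] as OpenCV has them; the pictures are not rectified), "rvec" (rotation vector, rad) and "tvec" (3), from world to camera coordinates, as OpenCV has them. Camera axes: x right, y down, z forward; pixel columns grow to the right and rows downward; lengths in mm; the calibration is good to about 2 mm. A picture is of the moment at which its call begins. camera_model takes no time and is no camera call.
- job_done(): hands the job in; it is judged then, once.
The state is a dict: "clock": time; "joints": joint angles; "joint_vel": joint speeds; "joint_efforts": joint torques, N m; "position": TCP position; "ee_rot": TCP orientation; "contact_force": force on the tool from outside, world axes, zero at the start; "wrist_torque": the same for the moment, N m; "gripper_width": finger opening in mm; "grasp_force": force on a finger pad.
Only numpy, scipy, OpenCV 4.12 (cv2) and the standard library are available. Lean on these libraries where they do the work, as an engineer would, in place of code of your own. Each camera call takes 0.05 s, during which the arm holds its last target. There are 200 camera calls.

## Working session

There is one attempt and no reset: what is moved stays moved. The work goes in short steps, Python scripts to look and compute and a shell command to move; the robot and the scene stay as the last step left them, time stands still between calls to the robot, and variables do not carry over. Pictures are saved under pics/ and viewed, at most 10 in all, crops included, and the job is handed in when it is done.

```bash
mkdir -p pics; ls; python3 - <<'E'
from bench import *
import cv2,numpy as np
for n in("top","side"):
    im,d=get_image(n);cv2.imwrite(f"pics/{n}0.png",im);np.save(f"pics/{n}0.npy",d)
    m=camera_model(n);R=cv2.Rodrigues(np.array(m["rvec"],float))[0];print(n,m["K"],m["dist"],-R.T@np.array(m["tvec"]).ravel(),R[2])
s=read_state();print(s)
E
```

```text
pics
top [[619.45130452   0.         321.35357882]
 [  0.         619.45130452 233.80267679]
 [  0.           0.           1.        ]] [-0.10618748  0.          0.          0.          0.        ] [ 381.01463302   85.88983475 1339.19297847] [ 0.12255453  0.00967988 -0.99241457]
side [[556.22424678   0.         329.19336477]
 [  0.         556.22424678 243.7732047 ]
 [  0.           0.           1.        ]] [-0.05420153  0.          0.          0.          0.        ] [ 535.23351698 -659.05806188  742.09358208] [ 0.00996697  0.76446188 -0.64459188]
{'clock': 0.1, 'joints': array([ 2.58605727e-01,  3.85477370e-01,  6.75127362e-03, -4.14450723e-04,
       -1.19400300e+00, -2.58599249e-01]), 'joint_vel': array([-0.00069822, -0.00160591,  0.00415956,  0.0015233 ,  0.00041548,
        0.00059295]), 'joint_efforts': array([-2.41840362e-04, -3.93318665e+01,  1.88929778e+01,  4.19793829e+00,
       -2.58899068e-03, -3.31562532e-06]), 'position': array([6.24474918e+02, 1.39814500e-02, 2.30331016e+02]), 'ee_rot': array([-7.07054680e-01,  7.07158192e-01,  6.52364990e-04, -7.38523272e-04]), 'contact_force': array([-0.53365351,  0.47729482, -0.44047061]), 'wrist_torque': array([-0.04160138, -0.00929019, -0.00140473]), 'grasp_force': 0.0, 'gripper_width': 85.36358506364498}
```

View pics/top0.png

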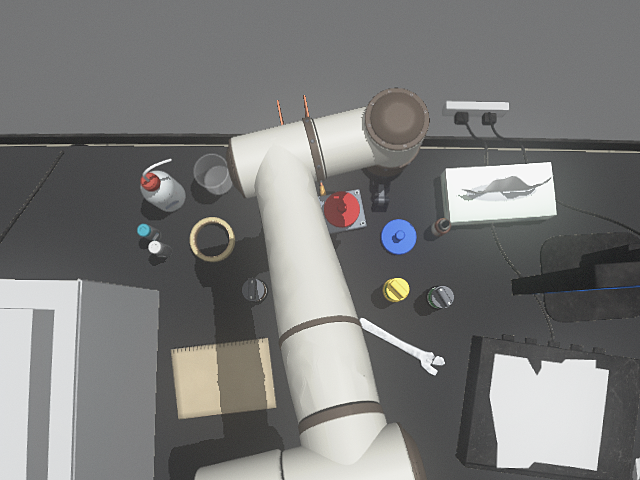

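View pics/side0.png

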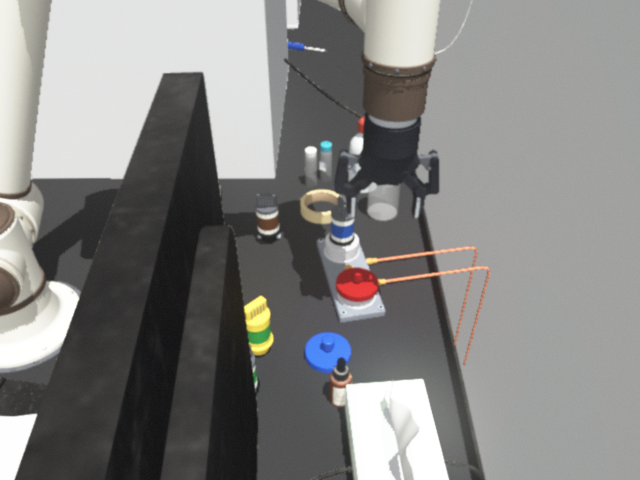

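Things in view:
- **Port and covers:** the red cover is at top (342,209) and side (357,287). The blue look-alike cover is at top (399,236).
- **Filters that could be mistaken for the fresh one:**
  - grey cap at top (255,289), brown band in side (267,220): spent
  - yellow at top (396,290)
  - blue-banded in the base at side (342,225)
  - grey cap at top (440,297), with a green sliver at side (252,375): this should be the fresh one

I'll check that choice in a crop and measure.

```bash
cat > h.py <<'E'
from bench import *
import cv2,numpy as np
def cam(n):
    m=camera_model(n);R=cv2.Rodrigues(np.array(m["rvec"],float))[0]
    return np.array(m["K"]),np.array(m["dist"]),R,np.array(m["tvec"],float).ravel()
def plane(n,px,z):
    K,D,R,t=cam(n);p=cv2.undistortPoints(np.array(px,float).reshape(-1,1,2),K,D)[:,0]
    r=np.c_[p,np.ones(len(p))]@R;c=-R.T@t
    return c+r*((z-c[2])/r[:,2])[:,None]
def proj(n,P):
    m=camera_model(n);return cv2.projectPoints(np.array(P,float).reshape(-1,1,3),m["rvec"],m["tvec"],m["K"],m["dist"])[0][:,0]
def cloud(n,d):
    v,u=np.mgrid[0:480,0:640];K,D,R,t=cam(n)
    p=cv2.undistortPoints(np.c_[u.ravel(),v.ravel()].astype(float).reshape(-1,1,2),K,D)[:,0]
    return ((np.c_[p,np.ones(len(p))]*d.reshape(-1,1)-t)@R).reshape(480,640,3)
E
python3 - <<'E'
from h import *
np.set_printoptions(precision=1,suppress=True)
T=cv2.imread("pics/top0.png");S=cv2.imread("pics/side0.png")
a=cv2.resize(T[170:320,370:470],None,fx=4,fy=4,interpolation=2)
b=cv2.resize(S[220:420,220:400],None,fx=3,fy=3,interpolation=2)
o=np.zeros((600,940,3),np.uint8);o[:,:400]=a;o[:,400:940]=b;cv2.imwrite("pics/crop1.png",cv2.resize(o,(800,510)))
for n,im in(("top",T),("side",S)):
    P=cloud(n,np.load(f"pics/{n}0.npy"))
    b,g,r=[im[...,i].astype(int) for i in range(3)]
    m=(r>110)&(g<60)&(b<60)&(P[...,0]>560)&(P[...,1]<120)&(P[...,1]>0); q=P[m];print(n,"red",len(q),q.mean(0))
    k=q[q[:,2]>np.percentile(q[:,2],99)-8];print("knob top",len(k),k.mean(0))
print("fresh cap", plane("top",[(440,297),(396,290),(255,289),(399,236),(342,205),(440,226)],100))
P=cloud("top",np.load("pics/top0.npy"))
for u,v in[(440,297),(430,305),(255,289),(342,205),(530,345),(545,270),(160,470),(500,195)]:print(u,v,P[v,u])
E
```

```text
top red 1 [627.8  47.4  49.7]
knob top 1 [627.8  47.4  49.7]
side red 673 [593.7  54.3  52.9]
knob top 77 [594.7  55.1  74.1]
fresh cap [[ 409.6 -140.6  100. ]
 [ 422.7  -52.5  100. ]
 [ 421.3  229.3  100. ]
 [ 531.4  -58.6  100. ]
 [ 593.4   56.9  100. ]
 [ 552.7 -141.9  100. ]]
440 297 [ 409.5 -139.9  104.1]
430 305 [ 394.2 -131.7   32.2]
255 289 [421.1 228.5 106.5]
342 205 [597.3  56.3  77. ]
530 345 [ 314.6 -324.6   91. ]
545 270 [ 471.6 -387.9    9.8]
160 470 [ 35.6 435.9   3.3]
500 195 [ 626.3 -278.5   57.9]
```

View pics/crop1.png

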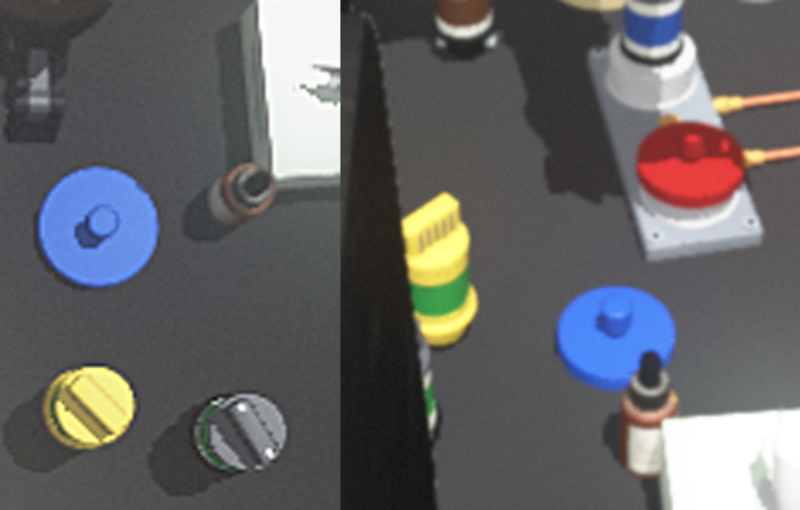

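The crop confirms it: the grey-capped filter with a white body and green band at top (440,297) is the fresh one. The yellow-bodied one at (396,290) is the decoy. Next I'll measure the block, the cover and the bar angle.

```bash
python3 - <<'E'
from h import *
np.set_printoptions(precision=1,suppress=True)
T=cv2.imread("pics/top0.png");S=cv2.imread("pics/side0.png")
# block: grey plate in side, via depth z 10..20 & blueish grey
P=cloud("side",np.load("pics/side0.npy"));hsv=cv2.cvtColor(S,cv2.COLOR_BGR2HSV)
m=((P[...,2]>9)&(P[...,2]<23)&(P[...,0]>500)&(P[...,0]<700)&(P[...,1]>-20)&(P[...,1]<250)&(hsv[...,2]>110)&(hsv[...,1]<70)).astype(np.uint8)
n,l,st,c=cv2.connectedComponentsWithStats(m);i=1+st[1:,4].argmax();v,u=np.where(l==i)
q=plane("side",np.c_[u,v],16)[:,:2].astype(np.float32);r=cv2.minAreaRect(q);print("block",r,cv2.boxPoints(r))
print("corners",plane("side",[(340.6,321),(384.5,314),(318,241.5)],16))
# red disc
for nm,im in(("side",S),("top",T)):
    h=cv2.cvtColor(im,cv2.COLOR_BGR2HSV);m=(((h[...,0]<8)|(h[...,0]>172))&(h[...,1]>150)&(h[...,2]>70)).astype(np.uint8)
    n,l,st,c=cv2.connectedComponentsWithStats(m);i=1+st[1:,4].argmax();print(nm,st[i],c[i])
    v,u=np.where(l==i);hull=cv2.convexHull(np.c_[u,v].astype(np.int32))[:,0]
    w=plane(nm,hull,50)[:,:2];print(cv2.minEnclosingCircle(w.astype(np.float32)))
P=cloud("top",np.load("pics/top0.npy"))
for nm,(x,y) in dict(fresh=(410,-140),spent=(421,229)).items():
    q=P[(abs(P[...,0]-x)<30)&(abs(P[...,1]-y)<30)];print(nm,np.histogram(q[:,2],bins=[0,40,80,85,90,95,100,105,110,115,120])[0])
    b=q[q[:,2]>102];R=cv2.minAreaRect(b[:,:2].astype(np.float32));e=np.linalg.eigh(np.cov(b[:,:2].T))[1][:,1];print(R,b.mean(0),np.degrees(np.arctan2(e[1],e[0])))
for u,v in[(515,287),(520,285),(560,288),(460,440),(490,345)]:print(u,v,P[v,u])
cv2.imwrite("pics/crop2.png",np.vstack([cv2.resize(S[170:340,300:470],None,fx=3.4,fy=3.4,interpolation=2)]))
cv2.imwrite("pics/crop3.png",cv2.resize(T[265:330,405:475],None,fx=8,fy=8,interpolation=2))
E
```

```text
block ((583.5798950195312, 114.44190979003906), (84.80261993408203, 225.38568115234375), 10.990374565124512) [[520.5 217. ]
 [563.4  -4.3]
 [646.7  11.9]
 [603.7 233.2]]
corners [[565.1  -6.4  16. ]
 [643.   10.2  16. ]
 [523.7 209.1  16. ]]
side [ 336  268   42   33 1069] [356.8 284.3]
((593.661865234375, 52.17949295043945), 41.51138687133789)
top [358 207   1   5   5] [358. 209.]
((593.7845458984375, 21.89352035522461), 4.270139217376709)
fresh [255  52  33 181  38   9  11  48  93   7]
((410.764892578125, -147.3194580078125), (40.07328414916992, 14.491880416870117), 31.86544418334961) [ 410.7 -146.4  110.8] -147.05078131203263
spent [196  24  40 169  40   5   8  49  86  10]
((420.9634704589844, 235.4845733642578), (14.615432739257812, 40.005863189697266), 87.86638641357422) [420.8 235.  110.8] 177.7316552737546
515 287 [ 425.5 -253.4  229.7]
520 285 [ 427.6 -251.1  266.5]
560 288 [ 415.6 -252.8  449.7]
460 440 [ 115.1 -194.1   32.9]
490 345 [ 314.9 -240.6   99.4]
```

View pics/crop2.png

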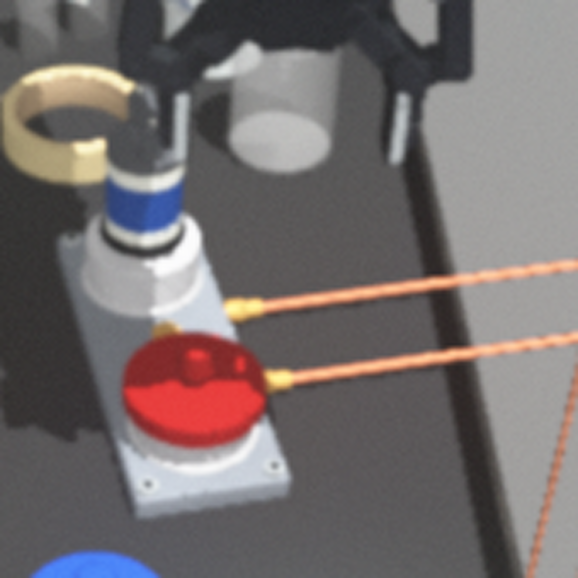

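View pics/crop3.png

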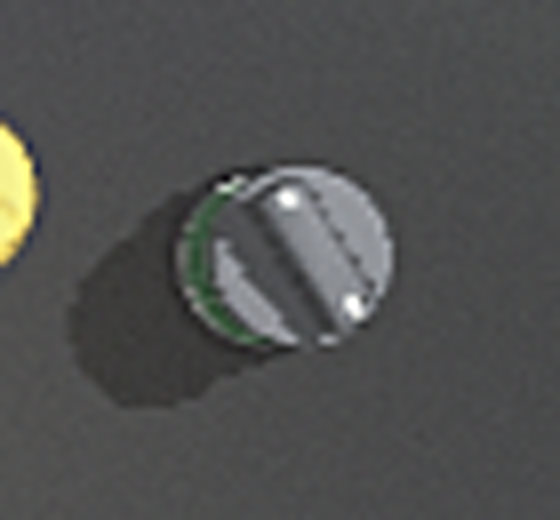

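The block yaw is about 11°, with the port axis near (595, 55). The fresh bar is at (411, -147), lying about 32° from world x. Going for the knob: tool x = -Y, y = -X, z = -Z.

```bash
python3 -m handwheel '[[-0.028,0.015,0.04,0,0,0,1],[-0.0555,0.030,0.08,0,0,0,1],[-0.0555,0.030,0.115,0,0,0,0.5],[-0.0555,0.030,0.14,0,0,0,0.2],[-0.0555,0.030,0.15,0,0,0,0.2],[-0.0555,0.030,0.15,0,0,0,0.2]]'; python3 - <<'E'
from h import *
im,d=get_image("side");c=im[200:340,290:470];cv2.imwrite("pics/s1.png",cv2.resize(c,None,fx=4,fy=4))
print(proj("side",[(470,80,0),(595,55.5,76)]),read_state()["position"])
E
```

```text
clock: 0.85
position: [594.9, 55.3, 80.9]
ee_rot: [-0.707, 0.707, 0.0, -0.001]
contact_force: [1.0, 0.7, 0.3]
gripper_width: 51.2
grasp_force: 0.0
[[288.72623133 292.11384702]
 [357.61082932 271.54930926]] [595.50783574  55.53766605  81.82431299]
```

View pics/s1.png

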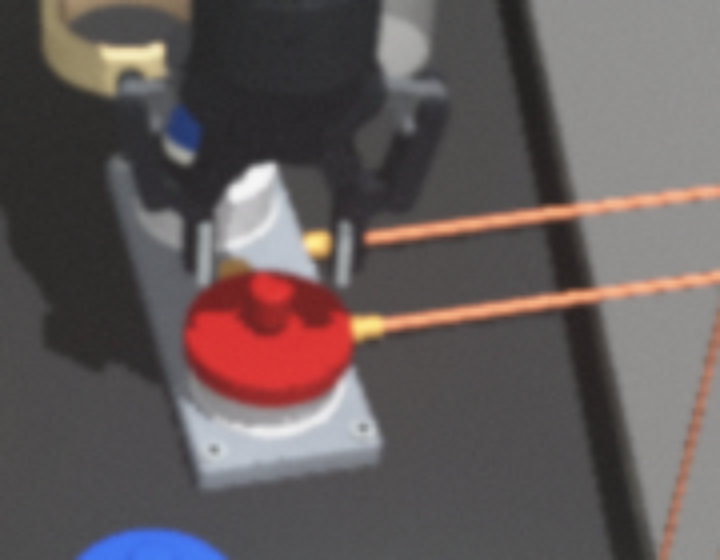

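The fingers straddle the knob; its top at side pixel (357,271) matches my estimate. Down and close.

```bash
python3 -m handwheel '[[0,0,0.010,0,0,0,0.2],[0,0,0.020,0,0,0,0.2],[0,0,0.0275,0,0,0,0.2],[0,0,0.0275,0,0,0,-0.3],[0,0,0.0275,0,0,0,-1],[0,0,0.0275,0,0,0,-1],[0,0,0.0275,0,0,0,-1],[0,0,0.0275,0,0,0,-1]]'
```

```text
clock: 1.9
position: [595.3, 55.6, 54.1]
ee_rot: [0.707, -0.707, 0.0, -0.0]
contact_force: [2.0, -0.6, 0.2]
gripper_width: 18.4
grasp_force: 58.6
```

```bash
python3 -m handwheel '[[0,0,-0.01,0,0,0,-1],[0,0,-0.035,0,0,0,-1],[0,0.02,-0.05,0,0,0,-1],[-0.010,0.06,-0.05,0,0,0,-1],[-0.020,0.10,-0.04,0,0,0,-1],[-0.0245,0.125,-0.02,0,0,0,-1],[-0.0245,0.125,0.01,0,0,0,-1],[-0.0245,0.125,0.026,0,0,0,-1],[-0.0245,0.125,0.032,0,0,0,-1],[-0.0245,0.125,0.032,0,0,0,-1]]'; python3 -m handwheel '[[0,0,0.002,0,0,0,-1],[0,0,0.004,0,0,0,-1],[0,0,0.004,0,0,0,-1]]'
```

```text
clock: 3.15
position: [470.0, 80.0, 22.1]
ee_rot: [0.707, -0.707, -0.0, 0.0]
contact_force: [0.4, -0.4, 0.1]
gripper_width: 18.1
grasp_force: 58.9
clock: 3.52
position: [470.0, 80.0, 18.0]
ee_rot: [-0.707, 0.707, -0.0, 0.0]
contact_force: [0.1, -0.4, -0.4]
gripper_width: 17.9
grasp_force: 58.9
```

```bash
python3 -m handwheel '[[0,0,0.001,0,0,0,-1],[0,0,0.0015,0,0,0,-1],[0,0,0.0015,0,0,0,-1]]';python3 -m handwheel '[[0,0,0.0005,0,0,0,-1],[0,0,0.001,0,0,0,-1],[0,0,0.001,0,0,0,-1]]'
```

```text
clock: 3.9
position: [470.1, 80.1, 16.9]
ee_rot: [0.707, -0.707, 0.0, -0.0]
contact_force: [-1.6, -0.0, 5.2]
gripper_width: 17.9
grasp_force: 59.6
clock: 4.28
position: [470.2, 80.1, 16.9]
ee_rot: [0.707, -0.707, 0.0, -0.0]
contact_force: [-3.7, 0.5, 13.6]
gripper_width: 17.9
grasp_force: 60.3
```

```bash
python3 -m handwheel '[[0,0,-0.001,0,0,0,0.2],[0,0,-0.001,0,0,0,0.2],[0,0,-0.001,0,0,0,0.2],[0,0,-0.01,0,0,0,0.2],[0,0,-0.04,0,0,0,0.2],[0,0,-0.1,0,0,0,0.2],[0,0,-0.16,0,0,0,0.6],[0.06,0.02,-0.16,0,0,0,1],[0.12,0.04,-0.16,0,0,0,1]]'; python3 - <<'E'
from h import *
s=read_state();print(s["position"],s["joints"])
for n in("top","side"):
    im,d=get_image(n);cv2.imwrite(f"pics/{n}2.png",im);np.save(f"pics/{n}2.npy",d)
    P=cloud(n,d);h=cv2.cvtColor(im,cv2.COLOR_BGR2HSV);m=(((h[...,0]<8)|(h[...,0]>172))&(h[...,1]>150)&(h[...,2]>60)&(abs(P[...,0]-470)<60)&(abs(P[...,1]-80)<60))
    q=P[m];print(n,len(q)); 
    if len(q): print(np.median(q,0),np.percentile(q[:,2],[5,50,95]))
T=cv2.imread("pics/top2.png");cv2.imwrite("pics/top2c.png",cv2.resize(T[140:300,240:460],None,fx=3.6,fy=3.6,interpolation=2))
E
```

```text
clock: 5.4
position: [430.2, -39.3, 176.8]
ee_rot: [0.708, -0.706, 0.001, -0.001]
contact_force: [1.5, -0.6, -0.1]
gripper_width: 85.4
grasp_force: 0.0
[430.23254247 -39.27239524 176.76343731] [ 2.87834272e-01  1.05019521e-01 -5.23276318e-01 -4.34007023e-05
 -9.39399314e-01 -2.85571021e-01]
top 41
[473.5282241  109.15936181  14.37947578] [ 8.6929665  14.37947578 42.05411663]
side 1080
[470.4520365   74.1512968   13.20452181] [ 3.19072851 13.20452181 37.61059341]
```

View pics/top2c.png

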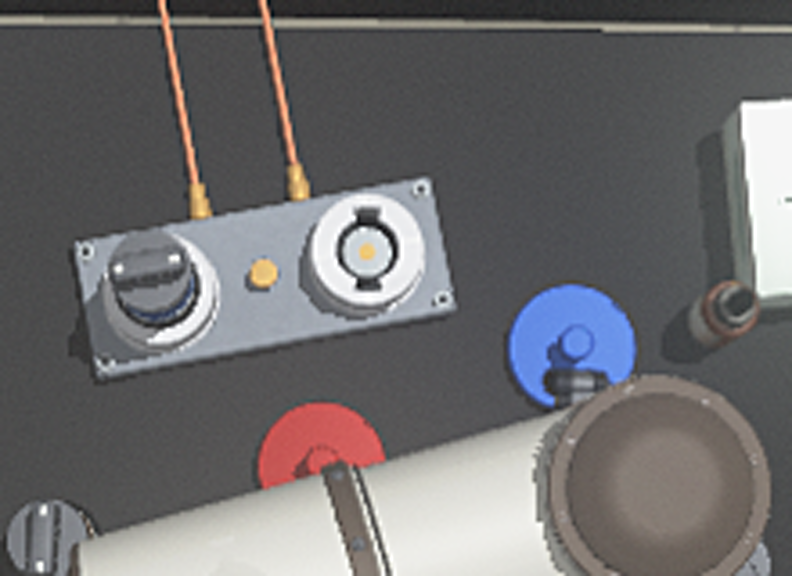

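The red cover lies flat on the bench (top face at z of about 13). The open port is at crop (366,250), with notches at (368,212) and (368,284). Now I'll measure the rim centre, yaw and notch line.

```bash
python3 - <<'E'
from h import *
np.set_printoptions(precision=1,suppress=True)
T=cv2.imread("pics/top2.png");P=cloud("top",np.load("pics/top2.npy"))
r=(abs(P[...,0]-595)<45)&(abs(P[...,1]-55)<45)
m=r&(P[...,2]>41)&(P[...,2]<52);v,u=np.where(m);w=plane("top",np.c_[u,v],46)[:,:2]
print(len(w),P[m][:,2].mean(),"outer",cv2.minEnclosingCircle(w.astype(np.float32)),w.min(0),w.max(0))
g=cv2.cvtColor(T,cv2.COLOR_BGR2GRAY);
dk=((g<70)).astype(np.uint8);dk[:190]=0;dk[225:]=0;dk[:,:325]=0;dk[:,360:]=0
n,l,st,c=cv2.connectedComponentsWithStats(dk);print(st[1:],c[1:])
nt=np.array([[240+368.5/3.6,140+214/3.6],[240+368.5/3.6,140+284/3.6]]);a=plane("top",nt,46);print("notches",a,a.mean(0),np.degrees(np.arctan2(*(a[0]-a[1])[1::-1])))
# block
sub=(abs(P[...,2]-16)<6)&(g>85)&(P[...,0]>500)&(P[...,0]<690)&(P[...,1]>-20)&(P[...,1]<260)
n,l,st,c=cv2.connectedComponentsWithStats(sub.astype(np.uint8));i=1+st[1:,4].argmax();v,u=np.where(l==i)
R=cv2.minAreaRect(plane("top",np.c_[u,v],16)[:,:2].astype(np.float32));print(R);
# the four screws
print(plane("top",[[240+x/3.6,140+y/3.6] for x,y in[(421,188),(442,300),(85,251),(107,366)]],16))
print("pole dot",P[int(140+252/3.6),int(240+366/3.6)])
cv2.imwrite("pics/port.png",cv2.resize(T[188:230,318:366],None,fx=12,fy=12,interpolation=2))
E
```

```text
466 45.85932985358041 outer ((594.5726318359375, 56.029300689697266), 33.34088897705078) [562.   23.8] [626.4  87.4]
[[326 191   2   4   5]
 [340 191   4   1   4]
 [346 190   3   1   3]
 [331 193   2   1   2]
 [335 192   1   1   1]
 [337 192   1   1   1]
 [334 200  16  16  49]
 [339 217   4   3   7]
 [344 217   1   1   1]
 [344 219   1   1   1]] [[326.2 192.8]
 [341.5 191. ]
 [347.  190. ]
 [331.5 193. ]
 [335.  192. ]
 [337.  192. ]
 [342.3 205.1]
 [340.  218.1]
 [344.  217. ]
 [344.  219. ]]
notches [[614.6  54.9  46. ]
 [572.9  54.6  46. ]] [593.7  54.8  46. ] 0.46762804393089474
((603.047607421875, 121.46983337402344), (126.54155731201172, 219.04673767089844), 11.529607772827148)
[[636.3  22.7  16. ]
 [568.2   9.7  16. ]
 [595.5 224.6  16. ]
 [526.1 209.7  16. ]]
pole dot [594.2  57.3  31.7]
```

View pics/port.png

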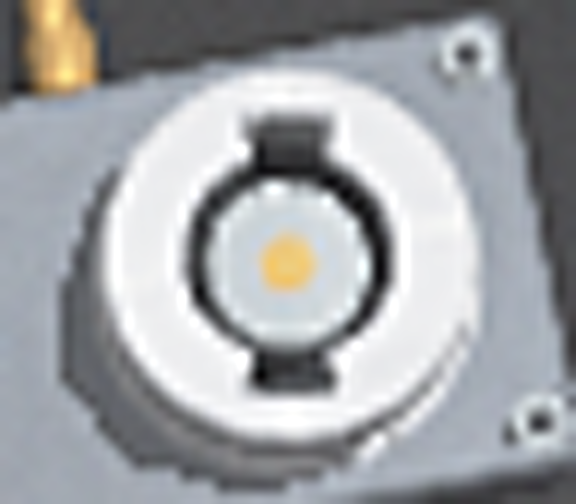

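Port centre is about (594.6, 55.8), base yaw about 11.4°, notch line about 1.4°. Moving over the fresh filter with a 122° ccw turn.

```bash
python3 -m handwheel '[[0.03,0.005,0,0,0,-0.18,1],[0.07,0.012,0,0,0,-0.36,1],[0.108,0.0192,0,0,0,-0.54,1],[0.108,0.0192,0,0,0,-0.72,1],[0.108,0.0192,0,0,0,-0.90,1],[0.108,0.0192,0,0,0,-1.08,1],[0.108,0.0192,0,0,0,-1.26,1],[0.108,0.0192,0,0,0,-1.44,1],[0.108,0.0192,0,0,0,-1.62,1],[0.108,0.0192,0,0,0,-1.80,1]]'; python3 -m handwheel '[[0,0,0.01,0,0,-0.16,1],[0,0,0.02,0,0,-0.329,0.5],[0,0,0.03,0,0,-0.329,0.3],[0,0,0.03,0,0,-0.329,0.3],[0,0,0.03,0,0,-0.329,0.3]]'; python3 - <<'E'
from h import *
s=read_state();print(s["position"],s["joints"])
from scipy.spatial.transform import Rotation as R
print(R.from_quat(s["ee_rot"]).as_matrix())
E
```

```text
clock: 6.75
position: [411.4, -146.3, 175.7]
ee_rot: [0.993, 0.117, 0.0, 0.0]
contact_force: [0.3, 1.0, 0.0]
gripper_width: 85.3
grasp_force: 0.0
clock: 7.38
position: [411.6, -146.6, 145.6]
ee_rot: [0.961, 0.275, 0.0, 0.0]
contact_force: [1.2, -0.3, 0.4]
gripper_width: 55.4
grasp_force: 0.0
[ 411.5591843  -146.56067886  145.62441763] [ 3.24957833e-02  1.54582872e-01 -5.57061621e-01  2.43594019e-04
 -8.58635378e-01  2.09526679e+00]
[[ 8.48778474e-01  5.28748361e-01  5.22188578e-04]
 [ 5.28748500e-01 -8.48778532e-01 -1.67511358e-04]
 [ 3.54651098e-04  4.18286462e-04 -9.99999850e-01]]
```

```bash
python3 -m handwheel '[[-0.001,0,0.015,0,0,0,0.1],[-0.001,0,0.03,0,0,0,0.0],[-0.001,0,0.042,0,0,0,0.0],[-0.001,0,0.05,0,0,0,0.0],[-0.001,0,0.0545,0,0,0,0.0],[-0.001,0,0.0545,0,0,0,-0.4],[-0.001,0,0.0545,0,0,0,-1],[-0.001,0,0.0545,0,0,0,-1],[-0.001,0,0.0545,0,0,0,-1],[-0.001,0,0.0545,0,0,0,-1]]'
```

```text
clock: 8.62
position: [410.9, -147.2, 91.2]
ee_rot: [0.961, 0.276, 0.001, 0.0]
contact_force: [0.2, 0.0, 3.1]
gripper_width: 12.6
grasp_force: 60.0
```

```bash
python3 -m handwheel '[[0,0,-0.02,0,0,0,-1],[0,0,-0.06,0,0,0,-1],[0,0,-0.1,0,0,0,-1],[0,0,-0.12,0,0,0,-1],[0.04,-0.0114,-0.12,0,0,0,-1],[0.09,-0.0257,-0.12,0,0,0.15,-1],[0.14,-0.04,-0.12,0,0,0.3,-1],[0.19,-0.0543,-0.12,0,0,0.45,-1],[0.235,-0.0671,-0.11,0,0,0.532,-1],[0.2633,-0.0752,-0.09,0,0,0.532,-1]]';python3 -m handwheel '[[0,0,0.005,0,0,0,-1],[0,0,0.01,0,0,0,-1],[0,0,0.01,0,0,0,-1]]'; python3 - <<'E'
from h import *
from scipy.spatial.transform import Rotation as R
np.set_printoptions(precision=4,suppress=True)
s=read_state();print(s["position"],s["joints"]);print(R.from_quat(s["ee_rot"]).as_matrix())
im,d=get_image("side");cv2.imwrite("pics/side3.png",im);np.save("pics/side3.npy",d)
cv2.imwrite("pics/side3c.png",cv2.resize(im[170:340,290:440],None,fx=3.5,fy=3.5,interpolation=2))
p=s["position"];f=p+[0,0,-91.2];print("foot pred px",proj("side",[f,f+[0,0,24],[594.6,55.8,46]]))
E
```

```text
clock: 9.88
position: [594.9, 58.1, 179.9]
ee_rot: [1.0, 0.013, -0.0, -0.0]
contact_force: [-1.0, -0.5, -1.9]
gripper_width: 12.5
grasp_force: 59.4
clock: 10.25
position: [593.1, 55.4, 170.7]
ee_rot: [1.0, 0.013, -0.0, 0.0]
contact_force: [-0.1, -0.2, -1.3]
gripper_width: 12.9
grasp_force: 59.4
[593.0953  55.3879 170.7388] [ 0.3646  0.3842 -0.153  -0.0002 -1.0345  1.2316]
[[ 0.9997  0.0254 -0.0009]
 [ 0.0254 -0.9997 -0.0002]
 [-0.0009  0.0002 -1.    ]]
foot pred px [[356.6117 270.1111]
 [357.1787 259.8913]
 [356.6772 283.6968]]
```

View pics/side3c.png

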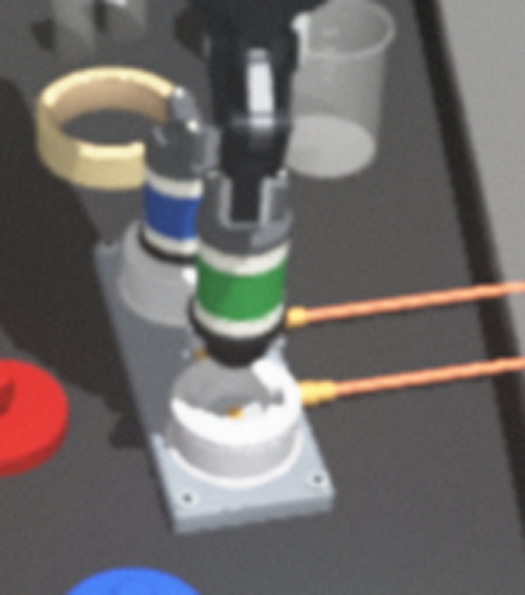

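The filter hangs upright above the port. I'll check its offset along the bar using the green band in this picture.

```bash
python3 - <<'E'
from h import *
S=cv2.imread("pics/side3.png");h=cv2.cvtColor(S,cv2.COLOR_BGR2HSV)
m=(h[...,0]>50)&(h[...,0]<80)&(h[...,1]>110);m[:,:335]=0;m[:,380:]=0;m[:230]=0;m[275:]=0
v,u=np.where(m);f=np.array([593.1,55.4,79.5])
def mids(mm,rows): return [(r,(np.where(mm[r])[0].min()+np.where(mm[r])[0].max())/2,np.ptp(np.where(mm[r])[0])) for r in rows if mm[r].any()]
print(mids(m,range(v.min()+2,v.max()-5,2)))
for z in(40,50,60,70):print(z,proj("side",[f+[0,0,z],f+[1,0,z]]))
P=cloud("side",np.load("pics/side3.npy"))
w=(P[...,2]>43)&(P[...,2]<49)&(abs(P[...,0]-595)<40)&(abs(P[...,1]-56)<40)&(h[...,2]>120)&(h[...,1]<60)
v,u=np.where(w);q=plane("side",np.c_[u,v],46)[:,:2];print("rim side",q.min(0),q.max(0),cv2.minEnclosingCircle(q.astype(np.float32)))
E
```

```text
[(248, np.float64(358.5), np.int64(23)), (250, np.float64(358.5), np.int64(23)), (252, np.float64(358.0), np.int64(22)), (254, np.float64(358.0), np.int64(22))]
40 [[357.56799584 252.90424103]
 [358.15408748 252.90591041]]
50 [[357.8144236  248.45167959]
 [358.40452671 248.45343375]]
60 [[358.06404722 243.93766098]
 [358.65821282 243.93950254]]
70 [[358.31692354 239.36100299]
 [358.91520356 239.36293467]]
rim side [562.81801024  22.56952662] [627.94413752  86.51762387] ((594.4881591796875, 56.003150939941406), 34.790863037109375)
```

```bash
python3 -m handwheel '[[0.001,0,0.012,0,0,0,-1],[0.001,0,0.024,0,0,0,-1],[0.001,0,0.032,0,0,0,-1],[0.001,0,0.037,0,0,0,-1],[0.001,0,0.037,0,0,0,-1]]';python3 -m handwheel '[[0,0,0.002,0,0,0,-1],[0,0,0.004,0,0,0,-1],[0,0,0.006,0,0,0,-1],[0,0,0.006,0,0,0,-1]]'
```

```text
clock: 10.92
position: [594.7, 56.1, 133.3]
ee_rot: [1.0, 0.013, -0.0, 0.0]
contact_force: [-0.6, -0.8, -1.7]
gripper_width: 12.9
grasp_force: 59.4
clock: 11.42
position: [594.8, 56.2, 127.6]
ee_rot: [1.0, 0.013, -0.0, 0.0]
contact_force: [-0.3, -0.2, -2.3]
gripper_width: 12.3
grasp_force: 59.4
```

```bash
python3 -m handwheel '[[0,0,0.002,0,0,0,-1],[0,0,0.004,0,0,0,-1],[0,0,0.006,0,0,0,-1],[0,0,0.006,0,0,0,-1]]';python3 -m handwheel '[[0,0,0.002,0,0,0,-1],[0,0,0.004,0,0,0,-1],[0,0,0.006,0,0,0,-1],[0,0,0.006,0,0,0,-1]]'
```

```text
clock: 11.92
position: [595.4, 56.2, 122.4]
ee_rot: [1.0, 0.013, 0.001, -0.0]
contact_force: [0.7, 0.0, 2.3]
gripper_width: 12.7
grasp_force: 60.0
clock: 12.42
position: [595.5, 56.2, 116.6]
ee_rot: [1.0, 0.013, 0.001, 0.0]
contact_force: [-1.2, 0.1, 6.0]
gripper_width: 12.1
grasp_force: 60.5
```

```bash
python3 -m handwheel '[[0,0,0.0015,0,0,0,-1],[0,0,0.003,0,0,0,-1],[0,0,0.0035,0,0,0,-1],[0,0,0.0035,0,0,0,-1],[0,0,0.0035,0,0,0,-1]]';python3 -m handwheel '[[0,0,0.0005,0,0,0,-1],[0,0,0.001,0,0,0,-1],[0,0,0.001,0,0,0,-1]]'
```

```text
clock: 13.05
position: [595.6, 56.2, 113.7]
ee_rot: [1.0, 0.013, 0.001, 0.0]
contact_force: [-0.3, -0.3, 7.6]
gripper_width: 12.8
grasp_force: 60.8
clock: 13.42
position: [595.6, 56.2, 113.3]
ee_rot: [1.0, 0.014, 0.001, 0.0]
contact_force: [-3.0, -0.6, 11.6]
gripper_width: 12.7
grasp_force: 61.3
```

```bash
python3 -m handwheel '[[0,0,0.001,0,0,0,-1],[0,0,0.001,0,0,0.13,-1],[0,0,0.001,0,0,0.28,-1],[0,0,0.001,0,0,0.43,-1],[0,0,0.001,0,0,0.43,-1]]'; python3 - <<'E'
from h import *
s=read_state();print(s["position"],s["contact_force"],s["wrist_torque"],s["joints"])
E
```

```text
clock: 14.05
position: [596.6, 57.2, 113.2]
ee_rot: [0.98, -0.2, 0.002, -0.001]
contact_force: [-2.3, 2.2, 12.8]
gripper_width: 12.9
grasp_force: 61.6
[596.63740029  57.23391426 113.24835167] [-2.25612467  2.24788148 12.82616847] [ 0.86101222  0.91633331 -0.05121826] [ 3.65753539e-01  4.45551202e-01 -2.17062266e-01  6.03677530e-04
 -9.02826200e-01  8.00953177e-01]
```

```bash
python3 -m handwheel '[[0,0,0.0005,0,0,0.15,-1],[0,0,0.0005,0,0,0.3,-1],[0,0,0.0005,0,0,0.45,-1],[0,0,0.0005,0,0,0.6,-1],[0,0,0.0005,0,0,0.75,-1],[0,0,0.0005,0,0,0.9,-1],[0,0,0.0005,0,0,0.9,-1]]'; python3 - <<'E'
from h import *
s=read_state();print(s["position"],s["contact_force"],s["wrist_torque"],s["joints"])
E
```

```text
clock: 14.92
position: [597.3, 57.6, 113.3]
ee_rot: [0.795, -0.606, 0.002, -0.003]
contact_force: [-2.3, 4.3, 14.3]
gripper_width: 12.6
grasp_force: 61.8
[597.25807837  57.61061499 113.30521808] [-2.26181488  4.30933672 14.34144762] [1.06242461 0.85181527 0.0455727 ] [ 0.36612109  0.44575413 -0.21668331  0.00095906 -0.90141836 -0.0985106 ]
```

```bash
python3 -m handwheel '[[0,0,0.0005,0,0,0.03,-1],[0,0,0.0005,0,0,0.06,-1],[0,0,0.0005,0,0,0.09,-1],[0,0,0.0005,0,0,0.11,-1],[0,0,0.0005,0,0,0.11,-1]]'; python3 - <<'E'
from h import *
s=read_state();print(s["position"],s["contact_force"],s["wrist_torque"],s["joints"],s["ee_rot"])
im,d=get_image("side");cv2.imwrite("pics/s5.png",cv2.resize(im[170:340,260:440],None,fx=3.4,fy=3.4,interpolation=2))
E
```

```text
clock: 15.55
position: [596.4, 57.5, 113.3]
ee_rot: [0.762, -0.648, 0.002, -0.002]
contact_force: [-6.2, 3.7, 17.7]
gripper_width: 12.8
grasp_force: 63.2
[596.37860751  57.48102826 113.30790813] [-6.16266285  3.7458724  17.73153942] [1.19874698 1.77498698 0.79724869] [ 0.3666787   0.44531633 -0.21762952  0.00150625 -0.90311238 -0.20546916] [ 0.76204427 -0.64752032  0.00165454 -0.0017961 ]
```

View pics/s5.png

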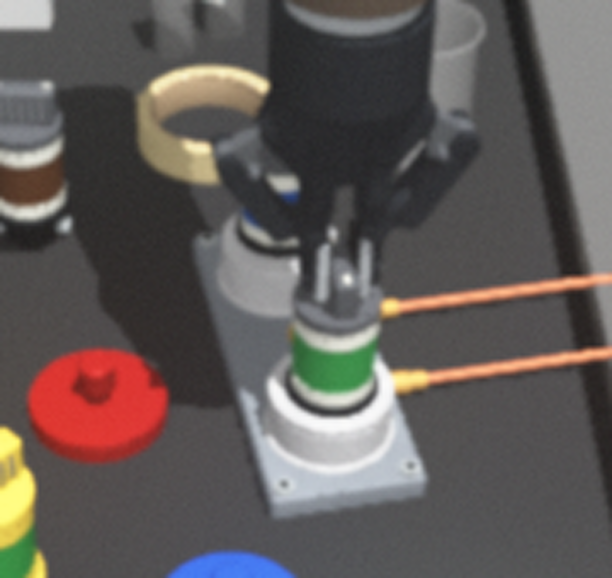

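The picture shows the filter seated with its collar on the rim and the bar along the base's y. The red cover lies flat at left (97,400). The turning torque rose at 80.7°, so it is at the stop. I'll hold briefly and hand in.

```bash
python3 -m handwheel '[[0,0,0.0003,0,0,0,-1],[0,0,0.0003,0,0,0,-1],[0,0,0.0003,0,0,0,-1],[0,0,0.0003,0,0,0,-1]]' && python3 -c "
from bench import *
s=read_state();print(s['position'],s['contact_force'],s['joint_vel']);print(job_done())"
```

```text
clock: 16.1
position: [596.4, 57.5, 113.3]
ee_rot: [0.762, -0.647, 0.002, -0.002]
contact_force: [-5.5, 3.9, 19.2]
gripper_width: 12.7
grasp_force: 63.4
[596.39994108  57.49830408 113.32022083] [-5.46919857  3.87865211 19.19651751] [-0.00041903  0.00014647 -0.00170566  0.0012417  -0.00043046 -0.00050522]
the job is handed in; nothing more can be done
None
```

I've handed the job in (no verdict came back): the fresh green-banded filter is in the free port, turned clockwise to the stop and still gripped and pressed down with about 19 N, and the red cover is right way up on the bench.

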